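# Clamp a square tube in the welding jig

## Task

Push the square steel tube along its channel in the welding jig until its front end sits gently against the end stop, then tighten the knurled thumbscrew on the bridge (clockwise from above) until its foot seats firmly on the tube, stopping as soon as the resistance rises so that the tube is held but not crushed. Let go at the end, and leave the other loose things around the jig where they are.

Things in the scene. Friction and masses are not known exactly. Their poses are not given: they have to be found in the camera images.
- jig: Welding jig, fixed (all sizes in mm). Origin on the bench top, on the channel's centre line; x along the channel to the end stop, z up. Grey base plate x = -65 to 110, 110 wide, 15 thick; on it two guide rails 12 wide, 12 high, x = -50 to 90, leave a 27 wide channel. A bridge at x = 20 spans the channel.
- stop_face (a point): Middle of the face of the end stop (steel block 15 thick, 50 wide, 30 high on the base plate) that the tube's front end comes to rest against: jig x = 90, 27.5 above the bench. The tube slides with 2 to 5 N; over 40 N on the stop marks it.
- tube: Loose square steel tube 25 x 25 x 200, about 0.3 kg, lying in the channel on the base plate, its tail sticking out towards the robot over bare bench; 20 to 40 short of the stop at the start. Origin at the middle of its underside, x along it towards the stop.
- tube_front (a point): Centre of the tube's front end face, 100 ahead of its origin.
- tube_tail (a point): Centre of the tube's tail end face, 100 behind its origin, half way up the tube. Even with the tube home, 45 of the tail stays clear of the base plate and can be gripped from above across its 25 width.
- thumbscrew: The screw: knurled round steel head, 32 diameter, 20 high, axis upright. Origin at the middle of the head, 102 above the bench at the start. Clockwise from above drives it down, head included, 1.2 per rad (7.5 a turn). Turns easily (about 0.05 N m) until its foot, a disc under the bridge, meets the tube; there the torque climbs. Stays where it is left.
- spanner: Bystander, to be left alone: open-ended spanner beside the jig (right of it, along it).
- offcut: Bystander, to be left alone: 60 long offcut of the same square tube, left of the jig.
- collar: Bystander, to be left alone: steel collar, 36 diameter, 14 high, left of the jig.
- hammer: Bystander, to be left alone: hammer on the left of the bench.
- wire_brush: Bystander, to be left alone: brush with a wooden handle on the right of the bench.
- end_stop: The end stop block itself, part of the jig; origin at the foot of its face towards the tube.
- bridge_top (a point): Middle of the top of the grey bridge (34 along jig x, 100 across, underside 52 and top 70 above the bench, on two posts), at jig x = 20; the thumbscrew goes down through here.
- head_top (a point): Centre of the head's top. The foot's length differs from screw to screw: it meets the tube after 0.5 to 3.5 rad, which only feel can tell. Then the torque climbs by some 0.12 N m in 0.3 to 0.5 rad: the tube is held well at 0.16 to 0.2 N m; near 0.3 it is dented. The head is on a stiff spring (1.5 N m/rad): let go, it turns back a little, the clamping stays.
Things that resemble listed ones, but are neither listed nor needed, are in the scene too. Leave any turquoise look-alike of the jig alone. Of the things shaped like the tube, the steel one is meant.

How it is judged (in metres and radians):
On the way, in this order (a step that is already met when the one before it is completed fails the run):
1. the tube is pushed home: its front end within 2 mm of the end stop, while the thumbscrew does not yet press on it (x of tube_front in the frame of stop_face above -0.002 m and contact force between thumbscrew and tube below 2 N), for 0.2 s.
2. the thumbscrew presses the tube with at least 15 N (contact force between thumbscrew and tube above 15 N), for 0.2 s.
At the end, for the whole second after the job is handed in: The tube lies flat in the channel with its front end within 2 mm of the end stop, the thumbscrew presses on it with 15 to 50 N, everything is at rest and let go (x of tube_front in the frame of stop_face above -0.002 m and z of tube in the frame of jig below 0.017 m and angle between the x axis of tube and the x axis of jig, either way round below 0.06 rad and contact force between thumbscrew and tube between 15 and 50 N and linear speed of tube below 0.01 m/s); the robot touches nothing.
It fails at once if the thumbscrew was overtightened: more than 65 N on the tube (contact force between thumbscrew and tube above 65 N).
It fails at once if the tube was rammed into the end stop with more than 40 N (contact force between tube and end_stop above 40 N).
It fails at once if another thing on the bench was moved by more than 30 mm (distance of any of spanner, offcut, collar, hammer, wire_brush from where it was at the start of the episode above 0.03 m).
It also fails if it takes over 72 s, if anything falls off the work surface, if the arm or the gripper's body presses on something with over 40 N, if the wrist force passes 120 N, or if a joint passes its speed limit or range.

## Robot

A 6-joint arm with a two-finger parallel gripper is mounted at the origin on the work surface. World frame = base frame: x ahead of the robot, y to its left, z up, the work surface at z = 0. Lengths are in mm, angles in rad, forces in N, time in s.
With the tool pointing down it reaches from about 275 to 725 mm from the base axis. Payload 15.9 kg.
Tool frame: the origin (TCP) lies at the centre of the arm's flange, where the gripper is bolted on; the fingertips stand 173 mm ahead of it and the grasp point (between the pads) lies 155 mm ahead of it; z points along the fingers, y is the line along which they close (so a half turn about z gives the same grasp; the last joint's range is limited). The gripper opens to 85 mm and grips with 20 to 120 N. Pads are 22 mm wide; open, the fingers measure 114 mm over their backs; the gripper's body (76 mm by 85 mm) begins 54 mm behind the grasp point. The pads swing forward as they close: fully open they stand 13 mm farther back than shut.
Start: joints at [-1.273, 0.213, -0.034, 1.323, 0, 1.571], TCP at [146.703, -477.979, 404.706] pointing down, gripper open.
Joint ranges: [-2.98, 2.98], [-0.74, 1.72], [-1.14, 1.35], [-2.1, 2.04], [-1.57, 1.44], [-3.14, 3.14]. Speed limits (rad/s): [1.89, 1.89, 2.39, 2.57, 3.14, 3.14].

## Interface

Orientations are given as [roll, pitch, yaw] about the fixed x, y, z axes, in that order (R = Rz(yaw) Ry(pitch) Rx(roll)).
In Python, from cell import get_state, read_camera, camera_params, sign_off, spot_in, silhouettes gives the robot as it stands.
- The arm moves only by the tool apply_moves, never from a script. Its argument "rows" is text: rows parted by semicolons, each of 7 numbers parted by spaces: the shift along the tool's x, y, z in cm, then the turn, a rotation vector about the tool's x, y, z in rad, then the finger opening in cm, from 0 to 8.54. A call has 1 to 5 rows; each row is the pose to reach, as a shift and turn from the pose commanded when the call began, along the tool's axes at that moment; what a row does not reach only later rows make up. A row lasts 1/8 s, in which the tool goes at most 62.5 mm and 10.7 degrees, less where a joint would pass 70% of its speed; a pose out of reach is approached as far as the arm can. A call with a gripper value outside its range is refused whole. The fingers move at their own pace and stop on an object; "grip_force" is the grip in N (left out, the last holds). Time passes only in rows, so rows that repeat a pose let the fingers close. It gives the time, the measured TCP pose, the force, the opening and the grip force at its end, in the units of the state.
- get_state(): the state, without advancing time (a new reading comes with each control period).
- read_camera(name): name is "scene" or "top" or "wrist"; returns the picture (384x512x3 uint8, blue, green, red); there is no depth.
- camera_params(name): a dict with "intrinsics" (3x3 intrinsics, pixels), "cam_to_world" (4x4, takes a point from camera to world coordinates). Camera axes: x right, y down, z forward; pixel columns grow to the right and rows downward; lengths in mm; the calibration is good to about 2 mm. A picture is of the moment at which its call begins: read the wrist's pose just before it. camera_params takes no time and is no camera call; for the wrist camera it gives the pose at the moment of the call.
- sign_off(): hands the job in; it is judged then, once.
Trained networks look in the newest picture that a camera, given by its name, has taken for a name from the list of things; names that differ only in an ending like _2 or _b are one class to them, and where a whole thing is asked for, a point or a joint stands for the part that bears it (a point fixed in the world has none). Each returns a list of dicts, best first, with "p" (0 to 1); they miss things now and then, are a little off and sometimes report something else, mostly with a low value. They report only what shows in the picture. A call takes as long as a camera call. They do not tell look-alikes from the thing itself.
- spot_in(camera, thing): "bbox" ([left, top, right, bottom] in pixels, round what is visible of it).
- silhouettes(camera, thing): "mask" (384x512 bool, what is visible of it) and "bbox" ([left, top, right, bottom] in pixels, round what is visible of it).
The state is a dict: "clock": time; "q": joint angles; "dq": joint speeds; "joint_torque": joint torques, N m; "tool_pos": TCP position; "orientation": TCP orientation; "force": force on the tool from outside, world axes, zero at the start; "moment": the same for the moment, N m; "finger_gap": finger opening in mm; "grasp_force": force on a finger pad.
Only numpy, scipy, OpenCV 4.12 (cv2) and the standard library are available. Lean on these libraries where they do the work, as an engineer would, in place of code of your own. Each camera call takes 0.05 s, during which the arm holds its last target. There are 200 camera calls.

## Working session

There is one attempt and no reset: what is moved stays moved. The work goes in short steps, Python scripts to look and compute and a tool call to move; the robot and the scene stay as the last step left them, time stands still between calls to the robot, and variables do not carry over. Pictures are saved under pics/ and viewed, at most 10 in all, crops included, and the job is handed in when it is done.

Besides the shell and the picture viewer there is one more tool, called in YAML: its name, and indented under it one key for each argument. apply_moves: Moves the arm, as the interface text tells. Its arguments: {"type":"object","properties":{"rows":{"type":"string"},"grip_force":{"type":"number"}},"required":["rows"]}

```bash
mkdir -p pics; ls; python3 - <<'E'
from cell import *
import cv2,numpy as np
s=get_state();print(s)
a=read_camera("scene");b=read_camera("top")
cv2.imwrite("pics/s.png",a);cv2.imwrite("pics/t.png",b)
for c in("scene","top"):
  print(c,camera_params(c))
  for t in("jig","tube","thumbscrew","end_stop","spanner","offcut","collar"):
    print(t,[(np.round(d["bbox"]).tolist(),round(d["p"],2)) for d in spot_in(c,t)][:4])
E
```

```text
pics
{'clock': 0.0, 'q': array([-1.27298656e+00,  2.13409808e-01, -3.50471970e-02,  1.32351535e+00,
       -2.07735853e-06,  1.57077862e+00]), 'dq': array([ 1.23172346e-03, -7.06713865e-04,  6.09994567e-04, -2.25041370e-03,
        6.33882391e-05,  1.32375368e-03]), 'joint_torque': array([ 3.02661290e-03, -6.86149049e+01,  4.87121451e+01,  1.71597570e-02,
        1.80067454e-04,  4.90561916e-06]), 'tool_pos': array([ 146.67233708, -477.85748186,  404.19396522]), 'orientation': array([-3.14041663e+00,  2.05653315e-06,  2.97827475e-01]), 'force': array([-0.63900572,  0.23867058,  1.12812462]), 'moment': array([ 0.01494529, -0.00117711, -0.01414469]), 'grasp_force': 0.0, 'finger_gap': 85.43409136955256}
scene {'intrinsics': array([[360.82526868,   0.        , 249.57224796],
       [  0.        , 360.82526868, 190.2475109 ],
       [  0.        ,   0.        ,   1.        ]]), 'cam_to_world': array([[ 3.49410877e-01,  6.42052172e-01, -6.82408270e-01,
         1.26663863e+03],
       [ 9.36858797e-01, -2.28202556e-01,  2.64989032e-01,
        -2.77268274e+02],
       [ 1.44094719e-02, -7.
[... 997 characters left out ...]
3240172e-02,  7.03407145e-03,
        -1.29842668e+01],
       [-7.76403620e-03, -6.02207598e-02, -9.98154888e-01,
         1.44470423e+03],
       [ 0.00000000e+00,  0.00000000e+00,  0.00000000e+00,
         1.00000000e+00]])}
jig [([301.0, 211.0, 352.0, 266.0], 0.81), ([260.0, 149.0, 300.0, 201.0], 0.8)]
tube [([270.0, 158.0, 295.0, 210.0], 0.84), ([227.0, 222.0, 268.0, 262.0], 0.65)]
thumbscrew [([272.0, 168.0, 284.0, 179.0], 0.51), ([304.0, 146.0, 324.0, 199.0], 0.22)]
end_stop [([310.0, 213.0, 322.0, 221.0], 0.48)]
spanner [([302.0, 149.0, 324.0, 195.0], 0.53)]
offcut [([239.0, 169.0, 248.0, 186.0], 0.63), ([374.0, 194.0, 385.0, 243.0], 0.3)]
collar [([245.0, 193.0, 258.0, 206.0], 0.5)]
```

View pics/t.png

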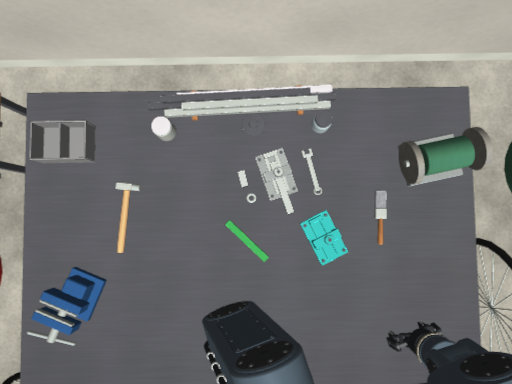

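View pics/s.png

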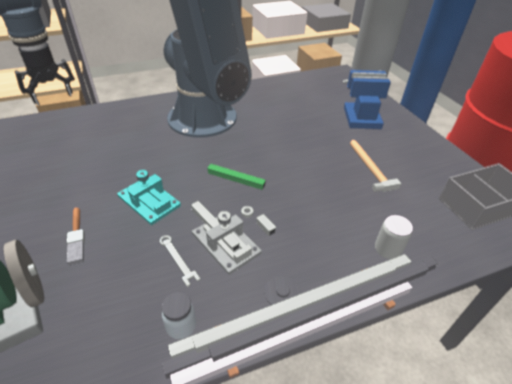

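The top view shows the grey jig at (277,175), the head at (278,173) and the tube tail at (290,212). The turquoise look-alike is at (325,238) and the green bar at (247,241). The scene view agrees: grey jig at (225,240), head at (224,217).

```bash
cat > h.py <<'E'
from cell import *
import cv2,numpy as np
from scipy.spatial.transform import Rotation as R
def ray(P,uv,z):
    K=P["intrinsics"];T=P["cam_to_world"]
    d=T[:3,:3]@np.linalg.inv(K)@np.array([uv[0],uv[1],1.]);o=T[:3,3]
    return o+d*(z-o[2])/d[2]
def proj(P,X):
    K=P["intrinsics"];T=np.linalg.inv(P["cam_to_world"])
    X=np.atleast_2d(X);c=(T[:3,:3]@X.T+T[:3,3:]);p=K@c;return (p[:2]/p[2]).T
def tool(s):
    return np.array(s["tool_pos"]),R.from_euler("xyz",s["orientation"])
def move(s,pos,yaw):
    p,r=tool(s);g=R.from_euler("xyz",[np.pi,0,yaw])
    return r.inv().apply(np.array(pos)-p)/10,(r.inv()*g).as_rotvec()
E
python3 - <<'E'
from h import *
T=camera_params("top");S=camera_params("scene");W=camera_params("wrist")
print("head",ray(T,(278,173),112),ray(S,(223.5,217),110))
print("tail",ray(T,(290.5,212.5),40))
print("stop end",ray(T,(277,175),15))
s=get_state();p,r=tool(s)
cw=W["cam_to_world"];print("cam in tool",r.inv().apply(cw[:3,3]-p), (r.inv().as_matrix()@cw[:3,:3]).round(3)); print(W["intrinsics"])
for c,t in(("top","jig"),("top","tube")):
  read_camera(c)
  for d in silhouettes(c,t):
    m=d["mask"].astype(np.uint8);print(t,d["p"],cv2.minAreaRect(cv2.findNonZero(m)))
h=ray(T,(278,173),112);t=ray(T,(290.5,212.5),40)
print("yaw",np.arctan2(*(h-t)[[1,0]]))
E
```

```text
head [ 645.94469669 -108.63870144  112.        ] [ 658.12779781 -110.97853776  110.        ]
tail [ 508.44204747 -157.04559134   40.        ]
stop end [ 649.3953096  -111.73698181   15.        ]
cam in tool [77.35884581  0.64104846 31.37337705] [[ 0.    -0.952 -0.305]
 [ 1.     0.    -0.   ]
 [ 0.    -0.305  0.952]]
[[314.7405989    0.         255.17336241]
 [  0.         314.7405989  193.58894917]
 [  0.           0.           1.        ]]
jig 0.73 ((324.6000061035156, 237.20004272460938), (48.29906463623047, 31.30495262145996), 63.43495178222656)
tube 0.94 ((246.464599609375, 240.46902465820312), (55.314388275146484, 9.501279830932617), 41.18592834472656)
tube 0.86 ((281.4095458984375, 187.2012939453125), (53.778987884521484, 7.916267395019531), 71.17529296875)
tube 0.21 ((270.0411071777344, 154.60958862304688), (4.68164587020874, 12.991567611694336), 69.44395446777344)
yaw 0.3384939928648986
```

```bash
python3 - <<'E'
from h import *
print(move(get_state(),(540,-145,360),0.338))
E
```

```text
(array([ 47.36954853, -20.29294697,   4.47116756]), array([ 2.49863655e-05, -8.48484146e-06, -4.02023852e-02]))
```

apply_moves:
  rows: "12 -5 1 0 0 -0.01 8.5;24 -10 2 0 0 -0.02 8.5;36 -15 3 0 0 -0.03 8.5;47.4 -20.3 4.5 0 0 -0.04 8.5;47.4 -20.3 4.5 0 0 -0.04 8.5"

```text
clock: 1.62
tool_pos: [386.4, -276.1, 378.8]
orientation: [3.141, -0.0, 0.338]
force: [0.8, -1.0, 0.8]
finger_gap: 85.1
grasp_force: 0.0
```

```bash
python3 - <<'E'
from h import *
s=get_state();print(s["q"],move(s,(540,-145,360),0.338))
E
```

```text
[-6.20392129e-01  1.67414230e-01 -1.56004887e-01  1.24672218e+00
 -3.45985584e-05  2.18329525e+00] (array([18.83677648, -7.27629229,  1.87884421]), array([ 5.55865726e-04, -3.48252887e-04, -9.47402171e-05]))
```

apply_moves:
  rows: "6 -2.4 0.6 0 0 0 8.5;12 -4.8 1.2 0 0 0 8.5;18.8 -7.3 1.9 0 0 0 8.5;18.8 -7.3 1.9 0 0 0 8.5;18.8 -7.3 1.9 0 0 0 8.5"

```text
clock: 2.25
tool_pos: [538.6, -146.0, 359.3]
orientation: [-3.141, 0.001, 0.339]
force: [-0.0, -0.4, -0.9]
finger_gap: 84.6
grasp_force: 0.0
```

```bash
python3 - <<'E'
from h import *
s=get_state();print(s["tool_pos"],s["force"],s["moment"])
W=camera_params("wrist");a=read_camera("wrist");cv2.imwrite("pics/w1.png",a)
for t in("tube","thumbscrew","jig"):
  for d in silhouettes("wrist",t):
    m=d["mask"].astype(np.uint8);print(t,d["p"],d["bbox"],cv2.minAreaRect(cv2.findNonZero(m)))
np.savez("w1.npz",K=W["intrinsics"],T=W["cam_to_world"])
E
```

```text
[ 538.58132137 -146.04158545  359.33509973] [-0.00628592 -0.44010887 -0.93516628] [-0.00583734  0.02904598  0.01944008]
tube 0.87 [243.3, 62.0, 274.8, 209.4] ((257.3363952636719, 134.54563903808594), (28.13528060913086, 149.16015625), 0.6030911803245544)
tube 0.64 [11.0, 149.6, 127.0, 287.7] ((71.53468322753906, 216.77456665039062), (156.8188934326172, 36.28822326660156), 53.746158599853516)
thumbscrew 0.92 [231.6, 0.0, 284.8, 54.3] ((259.5, 26.5), (53.0, 53.0), 90.0)
thumbscrew 0.9 [329.0, 337.2, 353.1, 366.8] ((338.7200012207031, 353.5400390625), (17.0, 28.0), 36.869895935058594)
jig 0.83 [276.6, 222.8, 373.4, 369.2] ((330.4300537109375, 299.9630432128906), (136.9088592529297, 100.19112396240234), 84.12260437011719)
jig 0.78 [191.3, 0.7, 329.1, 139.6] ((258.9999694824219, 68.99998474121094), (135.99996948242188, 137.99996948242188), 0.0)
jig 0.28 [493.8, 273.0, 512.0, 331.9] ((501.5, 300.5), (55.0, 19.0), 90.0)
```

View pics/w1.png

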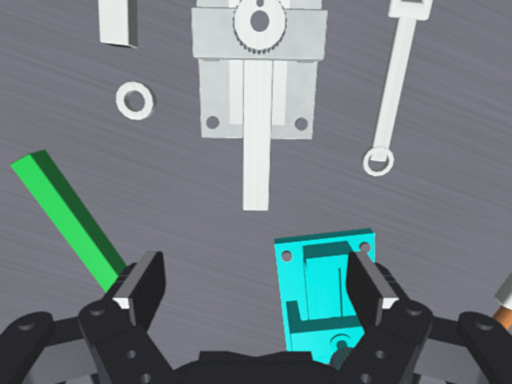

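The wrist view shows the tube tail end at (256,210), base plate edge at row 138, and screw head top around (259,22). The turquoise jig's corner is at (275,238), behind and to the right of the tail.

```bash
python3 - <<'E'
from h import *
z=np.load("w1.npz");P=dict(intrinsics=z["K"],cam_to_world=z["T"])
print("head",ray(P,(259.5,22),112));
pl=[ray(P,u,15) for u in((202,138),(313,138))];print("plate corners",pl,np.linalg.norm(pl[0]-pl[1]))
A=(pl[0]-pl[1]);print("yaw from plate",np.arctan2(-A[0],A[1]))
t=ray(P,(256,210),40);f=ray(P,(257.5,65),40);print("tail",t,f,"yaw",np.arctan2(*(f-t)[[1,0]]))
tw=np.linalg.norm(ray(P,(243,209),40)-ray(P,(268.5,209),40));print("w",tw)
y=0.338;ex=np.array([np.cos(y),np.sin(y),0]);ey=np.array([-ex[1],ex[0],0])
for u in((275,238),(372,230)):
  q=ray(P,u,25)-t;print("turq",q@ex,q@ey)
m=(pl[0]+pl[1])/2;m2=t-m;print("tail in plate",m2@ex,m2@ey)
hh=ray(P,(259.5,22),112)-m;print("head rel plate",hh@ex,hh@ey)
E
```

```text
head [ 651.47458063 -109.57486295  112.        ]
plate corners [array([553.96059009, -85.41496361,  15.        ]), array([ 590.46403876, -188.84332375,   15.        ])] 109.68102592108727
yaw from plate 0.33928678152529285
tail [ 509.00545461 -157.86509028   40.        ] [ 633.43417083 -115.19592976   40.        ] yaw 0.33035406766631686
w 24.887287524103243
turq -37.31209113121443 -20.2209326627422
turq -27.934520691320262 -121.82845173068353
tail in plate -66.50665903771633 1.396751046376614
head rel plate 83.91461242866096 -0.2881874219367812
```

```bash
python3 - <<'E'
from h import *
print(move(get_state(),(528,-152,183),0.338))
E
```

```text
(array([-1.04894247,  0.1053335 , 17.71309343]), array([ 0.00029494, -0.00022087, -0.00177177]))
```

apply_moves:
  rows: "-1.05 0.1 4 0 0 0 7;-1.05 0.1 9 0 0 0 6;-1.05 0.1 14 0 0 0 6;-1.05 0.1 17.2 0 0 0 6;-1.05 0.1 17.7 0 0 0 6"
  grip_force: 20

```text
clock: 3.08
tool_pos: [527.3, -151.5, 181.4]
orientation: [-3.14, 0.003, 0.336]
force: [0.5, 0.4, 1.3]
finger_gap: 60.0
grasp_force: 0.0
```

apply_moves:
  rows: "0 0 0 0 0 0 6;0 0 0 0 0 0 3.5;0 0 0 0 0 0 2;0 0 0 0 0 0 2;0 0 0 0 0 0 2"
  grip_force: 20

```text
clock: 3.7
tool_pos: [529.2, -151.1, 183.7]
orientation: [3.14, -0.001, 0.338]
force: [-1.1, -0.7, 7.4]
finger_gap: 24.9
grasp_force: 26.5
```

apply_moves:
  rows: "0.3 0 0 0 0 0 2;0.6 0 0 0 0 0 2;0.9 0 0 0 0 0 2;1.2 0 0 0 0 0 2;1.5 0 0 0 0 0 2"

```text
clock: 4.32
tool_pos: [542.7, -146.3, 183.7]
orientation: [3.14, 0.001, 0.337]
force: [-9.4, -4.1, 14.8]
finger_gap: 25.0
grasp_force: 27.5
```

apply_moves:
  rows: "0.06 0 0 0 0 0 2;0.12 0 0 0 0 0 2;0.18 0 0 0 0 0 2;0.24 0 0 0 0 0 2;0.3 0 0 0 0 0 2"

```text
clock: 4.95
tool_pos: [545.4, -145.4, 183.7]
orientation: [3.14, 0.001, 0.337]
force: [-9.9, -4.8, 15.4]
finger_gap: 24.6
grasp_force: 27.5
```

apply_moves:
  rows: "0 0 -0.05 0 0 0 2;0.05 0 -0.05 0 0 0 2;0.1 0 -0.05 0 0 0 2;0.15 0 -0.05 0 0 0 2;0.15 0 -0.05 0 0 0 2"

```text
clock: 5.58
tool_pos: [546.9, -144.8, 183.8]
orientation: [3.141, 0.001, 0.337]
force: [-6.4, -4.6, 10.7]
finger_gap: 24.6
grasp_force: 26.9
```

apply_moves:
  rows: "0.03 0 0 0 0 0 2;0.06 0 0 0 0 0 2;0.09 0 0 0 0 0 2;0.12 0 0 0 0 0 2;0.12 0 0 0 0 0 2"

```text
clock: 6.2
tool_pos: [548.0, -144.4, 183.8]
orientation: [3.141, 0.001, 0.337]
force: [-7.1, -4.6, 9.7]
finger_gap: 24.6
grasp_force: 26.9
```

apply_moves:
  rows: "0.03 0 0 0 0 0 2;0.06 0 0 0 0 0 2;0.08 0 0 0 0 0 2;0.1 0 0 0 0 0 2;0.1 0 0 0 0 0 2"

```text
clock: 6.82
tool_pos: [548.9, -144.0, 183.8]
orientation: [3.141, 0.001, 0.337]
force: [-7.5, -4.4, 10.9]
finger_gap: 24.8
grasp_force: 26.9
```

apply_moves:
  rows: "0.03 0 0 0 0 0 2;0.06 0 0 0 0 0 2;0.08 0 0 0 0 0 2;0.1 0 0 0 0 0 2;0.1 0 0 0 0 0 2"

```text
clock: 7.45
tool_pos: [549.9, -143.7, 183.8]
orientation: [3.141, 0.001, 0.337]
force: [-7.8, -3.7, 10.9]
finger_gap: 24.6
grasp_force: 27.0
```

apply_moves:
  rows: "0.03 0 0 0 0 0 2;0.06 0 0 0 0 0 2;0.08 0 0 0 0 0 2;0.1 0 0 0 0 0 2;0.1 0 0 0 0 0 2"

```text
clock: 8.07
tool_pos: [550.2, -143.6, 183.8]
orientation: [3.141, 0.002, 0.337]
force: [-13.7, -6.8, 16.5]
finger_gap: 24.6
grasp_force: 27.7
```

apply_moves:
  rows: "0.03 0 0 0 0 0 2;0.06 0 0 0 0 0 2;0.08 0 0 0 0 0 2;0.1 0 0 0 0 0 2;0.1 0 0 0 0 0 2"

```text
clock: 8.7
tool_pos: [550.4, -143.5, 183.8]
orientation: [3.141, 0.004, 0.337]
force: [-21.4, -8.9, 22.2]
finger_gap: 24.6
grasp_force: 28.5
```

Contact: force rose to 23 N while the pose stalled, after 22 mm of travel, so the tube is home. I'll relax, open and rise.

apply_moves:
  rows: "-0.08 0 0 0 0 0 2;-0.08 0 0 0 0 0 3.5;-0.08 0 0 0 0 0 6;-0.08 0 0 0 0 0 6.5;-0.08 0 0 0 0 0 6.5"

```text
clock: 9.32
tool_pos: [551.4, -142.9, 183.2]
orientation: [-3.142, -0.0, 0.338]
force: [-0.6, -0.6, -1.3]
finger_gap: 65.1
grasp_force: 0.0
```

apply_moves:
  rows: "-0.1 0 -4 0 0 0 6.5;-0.1 0 -8 0 0 0 6.5;-0.1 0 -12 0 0 0 8;0 0 -16 0 0 0 8.5;0 0 -17 0 0 0 8.5"

```text
clock: 9.95
tool_pos: [551.8, -143.1, 355.8]
orientation: [3.139, -0.003, 0.338]
force: [0.8, 0.5, -1.1]
finger_gap: 85.1
grasp_force: 0.0
```

```bash
python3 - <<'E'
from h import *
s=get_state();print(s["tool_pos"],s["q"],s["force"],s["moment"])
W=camera_params("wrist");a=read_camera("wrist");cv2.imwrite("pics/w2.png",a)
for t in("tube","thumbscrew"):
  for d in silhouettes("wrist",t):
    m=d["mask"].astype(np.uint8);print(t,d["p"],d["bbox"],cv2.minAreaRect(cv2.findNonZero(m)))
np.savez("w2.npz",K=W["intrinsics"],T=W["cam_to_world"])
E
```

```text
[ 551.82178419 -143.06305948  355.80612102] [-2.53676213e-01  3.67995895e-01  5.16429610e-02  1.25063696e+00
  2.10636635e-05  2.54999384e+00] [ 0.80524152  0.46850663 -1.13589176] [-0.0308      0.08285339 -0.0309268 ]
tube 0.74 [6.7, 162.5, 119.4, 298.6] ((68.239990234375, 228.81997680664062), (149.99996948242188, 37.79999542236328), 53.13010025024414)
tube 0.72 [243.6, 2.9, 273.4, 204.3] ((256.0, 102.0), (204.0, 30.0), 90.0)
thumbscrew 0.81 [228.4, 12.8, 281.7, 76.7] ((255.5, 45.5), (59.0, 53.0), 90.0)
thumbscrew 0.63 [331.9, 350.8, 346.5, 369.3] ((337.8461608886719, 361.2307434082031), (8.320503234863281, 13.312806129455566), 33.6900634765625)
```

View pics/w2.png

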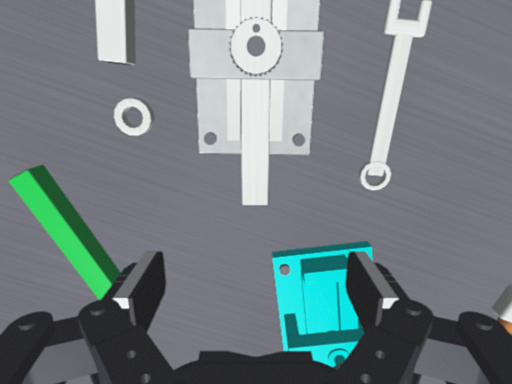

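```bash
python3 - <<'E'
from h import *
z=np.load("w2.npz");P=dict(intrinsics=z["K"],cam_to_world=z["T"])
y=0.338;ex=np.array([np.cos(y),np.sin(y),0]);ey=np.array([-ex[1],ex[0],0])
pl=(ray(P,(199.5,154),15)+ray(P,(310,154),15))/2
for v in(44,45):
  h=ray(P,(256,v),112);print("head",h,(h-pl)@ex,(h-pl)@ey)
t=ray(P,(255.5,205),40);print("tail",(t-pl)@ex)
print("c",pl+85*ex)
s=get_state()
h=pl+85*ex
# yaw target: j1~atan2; yaw=j1-j6+pi ; j6=-2.2
j1=np.arctan2(h[1],h[0])
for j6 in(2.55,-2.0):print("yaw",j1-j6+np.pi)
print(move(s,(h[0],h[1],330),.338))
E
```

```text
head [ 653.12761675 -109.15666232  112.        ] 86.1297198567193 -0.725165238121727
head [ 652.59736969 -109.34345459  112.        ] 85.56753381249061 -0.7255583495197474
tail -44.78499161023868
c [ 651.82135127 -108.84714325   15.        ]
yaw 0.4261301506250472
yaw 4.976130150625047
(array([10.61821055,  0.1151034 ,  2.26850857]), array([-0.00013601,  0.00019609, -0.00015305]))
```

The tail is 44.8 mm behind the plate edge, so the tube is home. The head centre is at about (652,-109), and next I wind the wrist back over it.

apply_moves:
  rows: "2.2 0 0 0 0 -0.17 8.5;4.4 0 0 0 0 -0.34 8.5;6.6 0 0 0 0 -0.51 8.5;8.8 0 0 0 0 -0.68 8.5;10.6 0.1 0 0 0 -0.85 8.5"

```text
clock: 10.72
tool_pos: [652.1, -108.4, 351.1]
orientation: [-3.139, 0.001, 1.194]
force: [0.3, -0.1, -0.0]
finger_gap: 85.2
grasp_force: 0.0
```

apply_moves:
  rows: "0 0 0 0 0 -0.17 8.5;0 0 0 0 0 -0.34 8.5;0 0 0 0 0 -0.51 8.5;0 0 0 0 0 -0.68 8.5;0 0 0 0 0 -0.85 8.5"

```text
clock: 11.35
tool_pos: [651.4, -108.8, 351.2]
orientation: [-3.139, -0.002, 2.043]
force: [0.1, 0.2, 0.1]
finger_gap: 84.9
grasp_force: 0.0
```

apply_moves:
  rows: "0 0 0 0 0 -0.17 8.5;0 0 0 0 0 -0.34 8.5;0 0 0 0 0 -0.51 8.5;0 0 0 0 0 -0.68 8.5;0 0 0 0 0 -0.85 8.5"

```text
clock: 11.98
tool_pos: [651.4, -108.8, 351.2]
orientation: [-3.141, -0.003, 2.893]
force: [-0.4, -0.2, 0.2]
finger_gap: 85.2
grasp_force: 0.0
```

apply_moves:
  rows: "0 0 0 0 0 -0.17 8.5;0 0 0 0 0 -0.34 8.5;0 0 0 0 0 -0.51 8.5;0 0 0 0 0 -0.68 8.5;0 0 0 0 0 -0.85 8.5"

```text
clock: 12.6
tool_pos: [651.4, -108.8, 351.2]
orientation: [3.14, -0.002, -2.54]
force: [-0.2, 0.1, 0.5]
finger_gap: 85.1
grasp_force: 0.0
```

apply_moves:
  rows: "0 0 0 0 0 -0.17 8.5;0 0 0 0 0 -0.34 8.5;0 0 0 0 0 -0.51 8.5;0 0 0 0 0 -0.68 8.5;0 0 0 0 0 -0.7 8.5"

```text
clock: 13.22
tool_pos: [651.4, -108.8, 351.6]
orientation: [3.139, -0.0, -1.845]
force: [-0.3, 1.0, 0.4]
finger_gap: 84.9
grasp_force: 0.0
```

```bash
python3 - <<'E'
from h import *
s=get_state();print(s["tool_pos"],s["orientation"],s["q"])
W=camera_params("wrist");a=read_camera("wrist");cv2.imwrite("pics/w3.png",a)
np.savez("w3.npz",K=W["intrinsics"],T=W["cam_to_world"])
for d in spot_in("wrist","thumbscrew"):
    b=d["bbox"];print(d["p"],b)
print("pred",proj(W,(652,-109,112)))
print(move(s,(652,-109,257),s["orientation"][2]))
E
```

```text
[ 651.43531914 -108.76254031  351.57436564] [ 3.13927460e+00 -2.61053901e-04 -1.84531576e+00] [-1.65430891e-01  5.71747883e-01  3.57609564e-01  1.35899071e+00
 -7.12940874e-06 -1.46170748e+00]
pred [[253.17577064 210.19126543]]
(array([ 5.08029753e-03, -8.27135349e-02,  9.45727189e+00]), array([ 2.31805736e-03, -2.61053784e-04, -3.02568960e-07]))
```

View pics/w3.png

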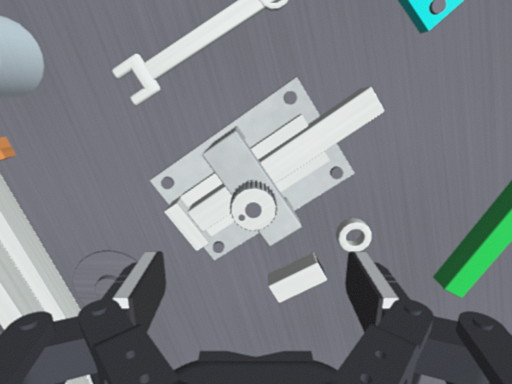

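The head top's centre is at (253,210), exactly as predicted, so I can descend and grip.

apply_moves:
  rows: "0 -0.05 3 0 0 0 7;0 -0.05 6 0 0 0 6.5;0 -0.05 8.5 0 0 0 6;0 -0.05 9.3 0 0 0 6;0 -0.05 9.3 0 0 0 6"
  grip_force: 35

```text
clock: 13.95
tool_pos: [652.1, -108.9, 260.2]
orientation: [3.141, -0.0, -1.847]
force: [-0.4, -0.4, 0.9]
finger_gap: 59.9
grasp_force: 0.0
```

apply_moves:
  rows: "0 0 0 0 0 0 4.5;0 0 0 0 0 0 3.5;0 0 0 0 0 0 2.5;0 0 0 0 0 0 2.5;0 0 0 0 0 0 2.5"
  grip_force: 35

```text
clock: 14.58
tool_pos: [652.3, -109.0, 261.1]
orientation: [-3.14, 0.0, -1.846]
force: [-1.7, -0.0, 6.3]
finger_gap: 30.7
grasp_force: 34.1
```

```bash
cat > m.py <<'E'
from cell import *
s=get_state();print(s["clock"],s["tool_pos"].round(1),s["orientation"].round(3),"j6",s["q"][5].round(3),"F",s["force"].round(1),"M",s["moment"].round(3),s["finger_gap"].round(1),s["grasp_force"],"tq",s["joint_torque"][5])
E
python3 m.py
```

```text
Traceback (most recent call last):
  File "m.py", line 2, in <module>
    s=get_state();print(s["clock"],s["tool_pos"].round(1),s["orientation"].round(3),"j6",s["q"][5].round(3),"F",s["force"].round(1),"M",s["moment"].round(3),s["finger_gap"].round(1),s["grasp_force"],"tq",s["joint_torque"][5])
                                                                                                                                                             ^^^^^^^^^^^^^^^^^^^^^
AttributeError: 'float' object has no attribute 'round'
```

```bash
sed -i 's/s\["finger_gap"\].round(1)/s["finger_gap"]/' m.py; python3 m.py
```

```text
14.575 [ 652.3 -109.   261.1] [-3.14   0.    -1.846] j6 -1.462 F [-1.7 -0.   6.3] M [0.051 0.257 0.016] 30.72411798126719 34.131537079811096 tq 0.0003540413308655843
```

apply_moves:
  rows: "0 0 0.012 0 0 0.1 2.5;0 0 0.024 0 0 0.2 2.5;0 0 0.036 0 0 0.3 2.5;0 0 0.048 0 0 0.4 2.5"

```text
clock: 15.08
tool_pos: [652.2, -108.9, 260.6]
orientation: [-3.141, 0.001, -2.249]
force: [-3.2, 0.3, 6.8]
finger_gap: 30.7
grasp_force: 34.1
```

```bash
python3 m.py
```

```text
15.075 [ 652.2 -108.9  260.6] [-3.141e+00  1.000e-03 -2.249e+00] j6 -1.058 F [-3.2  0.3  6.8] M [0.198 0.493 0.066] 30.690072319073266 34.14760887622833 tq -2.0607219636440277
```

apply_moves:
  rows: "0 0 0.006 0 0 0.05 2.5;0 0 0.012 0 0 0.1 2.5;0 0 0.018 0 0 0.15 2.5;0 0 0.024 0 0 0.2 2.5;0 0 0.03 0 0 0.25 2.5"

```text
clock: 15.7
tool_pos: [652.2, -108.9, 260.3]
orientation: [-3.141, 0.001, -2.497]
force: [-2.2, 0.7, 7.1]
finger_gap: 30.6
grasp_force: 34.1
```

```bash
python3 m.py
```

```text
15.7 [ 652.2 -108.9  260.3] [-3.141e+00  1.000e-03 -2.497e+00] j6 -0.81 F [-2.2  0.7  7.1] M [0.263 0.571 0.001] 30.55330463825281 34.14906084537506 tq -1.0101408138871193
```

```bash
cat > m.py <<'E'
from cell import *
import numpy as np
M=[];F=[]
for i in range(8):
    s=get_state();M.append(s["moment"]);F.append(s["force"]);read_camera("wrist")
M=np.array(M);print(round(s["clock"],2),s["tool_pos"].round(1),"j6",s["q"][5].round(3),"F",np.mean(F,0).round(1),"M",M.mean(0).round(3),"std",M[:,2].std().round(3),"gap",s["finger_gap"])
E
python3 m.py
```

```text
16.05 [ 652.2 -108.9  260.3] j6 -0.812 F [-3.1  1.3  6.8] M [0.269 0.56  0.036] std 0.044 gap 30.970175823340245
```

apply_moves:
  rows: "0 0 0.006 0 0 0.05 2.5;0 0 0.012 0 0 0.1 2.5;0 0 0.018 0 0 0.15 2.5;0 0 0.024 0 0 0.2 2.5;0 0 0.03 0 0 0.25 2.5"

```text
clock: 16.73
tool_pos: [652.1, -108.8, 260.0]
orientation: [-3.141, 0.001, -2.747]
force: [-4.3, 2.5, 6.9]
finger_gap: 30.8
grasp_force: 34.2
```

```bash
python3 m.py
```

```text
17.07 [ 652.1 -108.8  260. ] j6 -0.562 F [-3.3  2.1  7. ] M [0.4   0.626 0.025] std 0.028 gap 30.99788357842746
```

apply_moves:
  rows: "0 0 0.006 0 0 0.05 2.5;0 0 0.012 0 0 0.1 2.5;0 0 0.018 0 0 0.15 2.5;0 0 0.024 0 0 0.2 2.5;0 0 0.03 0 0 0.25 2.5"

```text
clock: 17.75
tool_pos: [652.1, -108.7, 259.7]
orientation: [3.141, 0.001, -2.997]
force: [-2.4, 2.9, 7.5]
finger_gap: 30.6
grasp_force: 34.2
```

```bash
python3 m.py
```

```text
18.1 [ 652.1 -108.7  259.7] j6 -0.312 F [-3.   2.6  7.4] M [0.559 0.668 0.04 ] std 0.037 gap 30.7121002657201
```

apply_moves:
  rows: "0 0 0.006 0 0 0.05 2.5;0 0 0.012 0 0 0.1 2.5;0 0 0.018 0 0 0.15 2.5;0 0 0.024 0 0 0.2 2.5;0 0 0.03 0 0 0.25 2.5"

```text
clock: 18.77
tool_pos: [652.1, -108.6, 259.4]
orientation: [3.141, 0.001, 3.036]
force: [-3.3, 4.2, 7.2]
finger_gap: 31.0
grasp_force: 34.2
```

```bash
python3 m.py
```

```text
19.12 [ 652.1 -108.6  259.4] j6 -0.062 F [-3.2  3.6  7.4] M [0.723 0.689 0.054] std 0.024 gap 30.88196327473127
```

apply_moves:
  rows: "0 0 0.006 0 0 0.05 2.5;0 0 0.012 0 0 0.1 2.5;0 0 0.018 0 0 0.15 2.5;0 0 0.024 0 0 0.2 2.5;0 0 0.03 0 0 0.25 2.5"

```text
clock: 19.8
tool_pos: [652.1, -108.6, 259.2]
orientation: [3.141, 0.001, 2.786]
force: [-4.0, 3.9, 9.3]
finger_gap: 31.0
grasp_force: 34.4
```

```bash
python3 m.py
```

```text
20.15 [ 652.1 -108.6  259.3] j6 0.188 F [-3.6  4.6  8.9] M [0.854 0.747 0.075] std 0.018 gap 30.766867769638893
```

apply_moves:
  rows: "0 0 0.003 0 0 0.025 2.5;0 0 0.006 0 0 0.05 2.5;0 0 0.009 0 0 0.075 2.5;0 0 0.012 0 0 0.1 2.5;0 0 0.012 0 0 0.1 2.5"

```text
clock: 20.82
tool_pos: [652.2, -108.5, 259.2]
orientation: [3.14, 0.001, 2.688]
force: [-3.8, 3.8, 10.5]
finger_gap: 31.0
grasp_force: 34.5
```

```bash
sed -i 's/range(8)/range(12)/' m.py; python3 m.py
```

```text
21.38 [ 652.1 -108.5  259.2] j6 0.288 F [-4.   4.9  9.8] M [0.929 0.806 0.078] std 0.017 gap 30.75816969064213
```

apply_moves:
  rows: "0 0 0.003 0 0 0.025 2.5;0 0 0.006 0 0 0.05 2.5;0 0 0.009 0 0 0.075 2.5;0 0 0.012 0 0 0.1 2.5;0 0 0.012 0 0 0.1 2.5"

```text
clock: 22.05
tool_pos: [652.2, -108.5, 259.2]
orientation: [3.14, 0.001, 2.588]
force: [-4.1, 3.8, 10.8]
finger_gap: 31.0
grasp_force: 34.5
```

```bash
python3 m.py
```

```text
22.6 [ 652.2 -108.5  259.2] j6 0.388 F [-4.3  5.1 10.6] M [0.998 0.842 0.104] std 0.033 gap 30.672410400530246
```

apply_moves:
  rows: "0 0 0.003 0 0 0.025 2.5;0 0 0.006 0 0 0.05 2.5;0 0 0.009 0 0 0.075 2.5;0 0 0.012 0 0 0.1 2.5;0 0 0.012 0 0 0.1 2.5"

```text
clock: 23.28
tool_pos: [652.2, -108.5, 259.1]
orientation: [3.14, 0.001, 2.488]
force: [-4.1, 4.8, 11.0]
finger_gap: 30.8
grasp_force: 34.6
```

```bash
python3 m.py
```

```text
23.82 [ 652.2 -108.5  259.1] j6 0.488 F [-4.2  5.1 11.5] M [1.023 0.882 0.127] std 0.027 gap 30.982522968250695
```

apply_moves:
  rows: "0 0 0.003 0 0 0.025 2.5;0 0 0.006 0 0 0.05 2.5;0 0 0.009 0 0 0.075 2.5;0 0 0.012 0 0 0.1 2.5;0 0 0.012 0 0 0.1 2.5"

```text
clock: 24.5
tool_pos: [652.2, -108.4, 259.1]
orientation: [3.14, 0.0, 2.388]
force: [-4.6, 5.5, 12.7]
finger_gap: 30.7
grasp_force: 34.7
```

```bash
python3 m.py
```

```text
25.05 [ 652.2 -108.4  259.1] j6 0.588 F [-4.8  5.4 12.5] M [1.08  0.919 0.14 ] std 0.026 gap 31.302855510116164
```

apply_moves:
  rows: "0 0 0.003 0 0 0.025 2.5;0 0 0.006 0 0 0.05 2.5;0 0 0.009 0 0 0.075 2.5;0 0 0.012 0 0 0.1 2.5;0 0 0.012 0 0 0.1 2.5"

```text
clock: 25.72
tool_pos: [652.2, -108.4, 259.1]
orientation: [3.14, 0.0, 2.288]
force: [-4.0, 4.8, 13.0]
finger_gap: 31.1
grasp_force: 34.8
```

```bash
sed -i 's/range(12)/range(20)/' m.py; python3 m.py
```

```text
26.68 [ 652.2 -108.4  259.1] j6 0.688 F [-4.8  5.8 13.3] M [1.132 0.943 0.139] std 0.031 gap 31.14804045766324
```

apply_moves:
  rows: "0 0 0 0 0 0.02 2.5;0 0 0 0 0 0.04 2.5;0 0 0 0 0 0.06 2.5;0 0 0 0 0 0.07 2.5;0 0 0 0 0 0.07 2.5"

```text
clock: 27.35
tool_pos: [652.2, -108.4, 259.1]
orientation: [3.14, 0.0, 2.218]
force: [-4.7, 6.4, 12.6]
finger_gap: 30.9
grasp_force: 34.8
```

```bash
python3 m.py
```

```text
28.3 [ 652.2 -108.4  259.1] j6 0.758 F [-4.4  6.1 13.1] M [1.151 0.906 0.166] std 0.028 gap 30.650787176275593
```

Torque is 0.166 N m, up from about 0.045 running free, which is in the hold band. I'll add a hair more, then release and rise.

apply_moves:
  rows: "0 0 0 0 0 0.015 2.5;0 0 0 0 0 0.03 2.5;0 0 0 0 0 0.03 2.5;0 0 0 0 0 0.03 2.5"

```text
clock: 28.85
tool_pos: [652.2, -108.4, 259.1]
orientation: [3.14, 0.0, 2.188]
force: [-4.3, 6.0, 12.1]
finger_gap: 30.7
grasp_force: 34.7
```

apply_moves:
  rows: "0 0 0 0 0 0 4;0 0 0 0 0 0 6;0 0 0 0 0 0 7;0 0 0 0 0 0 7.5;0 0 -1 0 0 0 7.5"

```text
clock: 29.48
tool_pos: [651.8, -108.9, 267.3]
orientation: [-3.141, -0.001, 2.188]
force: [0.2, -0.4, 0.3]
finger_gap: 75.1
grasp_force: 0.0
```

apply_moves:
  rows: "0 0 -3 0 0 0 7.5;0 0 -6 0 0 0 7.5;0 0 -9 0 0 0 7.5;0 0 -10 0 0 0 7.5;0 0 -10 0 0 0 7.5"

```text
clock: 30.1
tool_pos: [652.2, -109.0, 367.9]
orientation: [3.141, 0.001, 2.188]
force: [0.1, 0.4, -0.8]
finger_gap: 75.1
grasp_force: 0.0
```

```bash
python3 - <<'E'
from h import *
s=get_state();print(s["tool_pos"],s["force"],s["moment"])
W=camera_params("wrist");a=read_camera("wrist");cv2.imwrite("pics/w4.png",a)
y=0.338;h=np.array([652,-109,0]);ex=np.array([np.cos(y),np.sin(y),0])
print("tail pred home",proj(W,h-130*ex+[0,0,40]))
E
```

```text
[ 652.22864283 -108.97926389  367.90814063] [ 0.09408743  0.37813429 -0.81851612] [ 0.01164485  0.04795912 -0.00816409]
tail pred home [[122.22081714 139.41841572]]
```

View pics/w4.png

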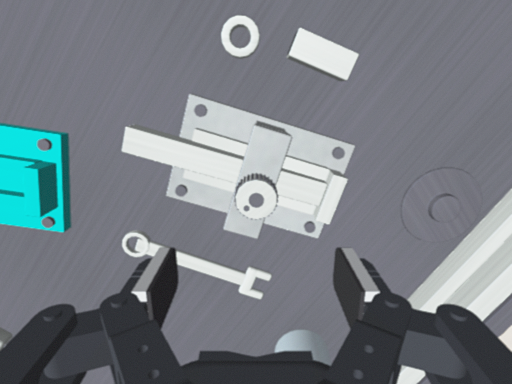

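The tail end, around (124,139), matches the home prediction. The head's dot turned with the gripper, so there was no slip, and the bystanders are untouched.

```bash
python3 -c "
from cell import *
print(sign_off())"
```

```text
the job is handed in; nothing more can be done
None
```

I handed the job in, and no verdict came back: the tube is home against the end stop, the thumbscrew was tightened to about 0.17 N m (read from the wrist torque), and the gripper is open and clear, with no bystander touched.

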